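# Slide the board home and start the tester with its button pair

### The arm

A 6-joint arm with a two-finger parallel gripper is mounted at the origin on the work surface. World frame = base frame: x ahead of the robot, y to its left, z up, the work surface at z = 0. Lengths are in m, angles in degrees, forces in N, time in s.
With the tool pointing down it reaches from about 0.375 to 0.9 m from the base axis. Payload 3.1 kg.
Tool frame: the origin (TCP) lies at the centre of the arm's flange, where the gripper is bolted on; the fingertips stand 182 mm ahead of it and the grasp point (between the pads) lies 164 mm ahead of it; z points along the fingers, y is the direction in which the jaws open and shut (so a half turn about z gives the same grasp; the last joint's range is limited). The gripper opens to 87 mm and grips with 3 to 60 N. Pads are 19 mm wide; open, the fingers measure 117 mm over their backs; the gripper's body (75 mm by 190 mm) begins 51 mm behind the grasp point.
Start: joints at [-75.315, 30.224, 82.088, -0, 67.689, -10.227], TCP at [0.263, -0.567, 0.405] pointing down, gripper open.
Joint ranges: [-176.69, 176.69], [-43.24, 126.21], [12.49, 139.97], [-82, 262], [0, 151.66], [-163.58, 163.58]. Speed limits (degrees/s): [159.86, 159.86, 180, 180, 180, 180].

### API

Orientations are given as [roll, pitch, yaw] about the fixed x, y, z axes, in that order (R = Rz(yaw) Ry(pitch) Rx(roll)).
In Python, from plant import * gives the robot as it stands. The module is installed in compiled form; this text tells all that it offers.
- The arm moves only by the tool play_rows, never from a script. Its argument "series" is a list that holds one entry, the list of rows, each a list of 7 numbers: the opening, from 0 (shut) to 1 (fully open), then the shift along the tool's x, y, z in m, then the turn, a rotation vector about the tool's x, y, z in degrees. A call has 1 to 5 rows; each row is the pose to reach, as a shift and turn from the pose commanded when the call began, along the tool's axes at that moment; what a row does not reach only later rows make up. A row lasts 1/12 s, in which the tool goes at most 41.7 mm and 7.16 degrees, less where a joint would pass 70% of its speed; a pose out of reach is approached as far as the arm can. A call with a gripper value outside its range is refused whole. The fingers move at their own pace and stop on an object; "squeeze" is the grip in N (left out, the last holds). Time passes only in rows, so rows that repeat a pose let the fingers close. It gives the time, the measured TCP pose, the force and the opening at its end, in the units of the state.
- get_state(): the state, without advancing time (a new reading comes with each control period).
- read_camera(name): name is "scene" or "side" or "wrist"; returns a dict with "color" (480x640x3 uint8, red, green, blue), "fx", "fy", "cx", "cy" (pixels), "cam_to_world" (4x4, takes a point from camera to world coordinates); the wrist camera has in their place "tool_from_camera" (4x4, takes a point from camera to tool coordinates, whose origin is the TCP and whose axes are the flange's). Camera axes: x right, y down, z forward; pixel columns grow to the right and rows downward; lengths in m; the calibration is good to about 2 mm. A picture is of the moment at which its call begins: read the wrist's pose just before it. There is no depth.
- job_done(): hands the job in, once; it reports no verdict.
The state is a dict: "time": time; "joints": joint angles; "qvel": joint speeds; "tau": joint torques, N m; "tool_pos": TCP position; "tool_rot": TCP orientation; "contact_force": force on the tool from outside, world axes, zero at the start; "wrist_torque": the same for the moment, N m; "width": finger opening in m.
Only numpy, scipy, OpenCV 4.12 (cv2) and the standard library are available. Lean on these libraries where they do the work, as an engineer would, in place of code of your own. Each camera call takes 0.05 s, during which the arm holds its last target.

### The job

Push the board carrier fully home into the tester with your fingertips. Then put one fingertip on each of the start pad's two buttons, press both down together, keep both fully down for at least three seconds and then let both go together. Do not grip or lift anything, and leave the solder spool, the flux bottle and the screwdriver where they are.

Things in the scene. Friction and masses are not known exactly. Their poses are not given: they have to be found in the camera images.
- tester: Low grey metal box, 170 mm deep (x), 200 mm wide (y), 66 mm high, fixed to the bench, turned by up to 0.25 rad; it stands to the left or to the right of the start pad. Origin: at bench height, in the middle of its front face (the face towards the robot). Its own +x points from the front face into the box, z up. The carrier slides in a slot in the front face, under the 14 mm thick roof.
- carrier (a joint): How far the board carrier sticks out of the tester's front, in m: 0 = fully home, front flush with the tester's front face; 0.09 = farthest out. It starts partly out. It slides along the tester's x axis, has about 2 N of friction plus light damping, meets a hard stop at 0 and stays where it is left.
- carrier_front (a point): Centre of the carrier's flat front face, 28 mm above the bench; axes as the tester's, so push towards its +x. The carrier is a solid aluminium slab 168 mm wide, from 10 to 46 mm above the bench, with a green circuit board (parts up to 5 mm high) lying on its deck.
- pad: Start pad: grey plastic box 100 mm (x) by 150 mm (y), 40 mm high, fixed to the bench, turned by up to 0.6 rad. Origin: centre of its underside, z up. Two alike round buttons stand on its top at y = +31 mm and y = -31 mm (62 mm between centres, x = 0). Between them at y = 0 a rib 10 mm thick (y) and 56 mm long (x) rises to 66 mm above the bench, 4 mm higher than the buttons.
- start_l_top (a point): Centre of the top of the flat aluminium button on the pad's +y side, 28 mm in diameter; 62 mm above the bench when up, and it moves down with the button. A black collar 44 mm in diameter surrounds it, its top 52 mm above the bench.
- start_r_top (a point): The same for the alike button on the pad's -y side.
- start_l (a joint): Travel of the +y button in m: 0 = up, 0.006 = fully down. It moves straight down, needs 1.2 N to start and 4 N to be fully down (each button), and springs back when let go.
- start_r (a joint): The same for the -y button.
- spool: Solder spool, aluminium, 52 mm in diameter, 42 mm high, standing loose on the bench beyond the pad (0.18 kg). Origin: centre of its underside. Leave it alone.
- flux: White flux bottle, 32 mm in diameter, 85 mm high, standing loose on the bench between tester and pad, nearer the robot. Origin: centre of its underside. Leave it alone.
- driver: Screwdriver with a black handle, 150 mm long, lying loose across the roof of the tester. Origin: under its middle; its x axis runs along it. Leave it alone.
There are look-alikes about, which are no part of the job. Of the things that look like the pad, take the one that is farthest from the robot's base at the start.

How it is judged (in metres and radians):
On the way, in this order (a step that is already met when the one before it is completed fails the run):
1. the carrier has been pushed home (value of joint carrier below 0.004 m), for 0.1 s.
2. both buttons are held down by the fingers together for 2.5 s without a break, the carrier being home (value of joint each of start_l, start_r above 0.0035 m and value of joint carrier below 0.004 m and contact force between the fingers and start_l_c0 above 0.5 N and contact force between the fingers and start_r_c0 above 0.5 N), for 2.5 s.
At the end, for the whole second after the job is handed in: The carrier is within 4 mm of home, both buttons are up again (within 1 mm) after the held press, and the spool, bottle and screwdriver are at rest within 15 mm of where they began (value of joint carrier below 0.004 m and value of joint each of start_l, start_r below 0.001 m and distance of each of spool, flux, driver from where it was at the start of the episode below 0.015 m and linear speed of each of spool, flux, driver below 0.02 m/s); the robot touches nothing.
It fails at once if the spool, bottle or screwdriver is gripped or pressed hard by the fingers (contact force between the fingers and spool above 8 N or contact force between the fingers and flux above 8 N or contact force between the fingers and driver above 8 N).
It fails at once if one button is pressed nearly fully down while the other is up ((value of joint start_l above 0.0045 m and value of joint start_r below 0.001 m) or (value of joint start_r above 0.0045 m and value of joint start_l below 0.001 m)).
It fails at once if the buttons are pressed while the carrier is not home (value of joint carrier above 0.006 m and value of joint any of start_l, start_r above 0.0035 m).
It fails at once if the spool, bottle or screwdriver is lifted or moved by more than 15 mm (not (distance of spool from where it was at the start of the episode below 0.015 m) or not (distance of flux from where it was at the start of the episode below 0.015 m) or not (distance of driver from where it was at the start of the episode below 0.015 m)).
It also fails if it takes over 56 s, if anything falls off the work surface, if the arm or the gripper's body presses on something with over 40 N, if the wrist force passes 120 N, or if a joint passes its speed limit or range.

## Working session

There is one attempt and no reset: what is moved stays moved. The work goes in short steps, Python scripts to look and compute and a tool call to move; the robot and the scene stay as the last step left them, time stands still between calls to the robot, and variables do not carry over. Pictures are saved under pics/ and viewed, and the job is handed in when it is done.

Besides the shell and the picture viewer there is one more tool, called after "Emit:" by a JSON object that holds its "fn" and its "kwargs", one argument or row to a line. play_rows: Moves the arm, as the interface text tells. Its arguments: {"type":"object","properties":{"series":{"type":"array","items":{"type":"array","items":{"type":"array","items":{"type":"number"}}}},"squeeze":{"type":"number"}},"required":["series"]}

```bash
mkdir -p pics; python3 - <<'E'
from plant import *
import cv2
s=get_state();print({k:s[k] for k in s if k not in('tau','qvel')})
for n in("scene","side","wrist"):
    d=read_camera(n);cv2.imwrite(f"pics/{n}0.png",d["color"][:,:,::-1])
    print(n,d["fx"],d["fy"],d["cx"],d["cy"]);print(d.get("cam_to_world",d.get("tool_from_camera")))
E
```

```text
{'time': 0.0, 'joints': array([-7.53154333e+01,  3.02777298e+01,  8.21563350e+01,  9.68273756e-04,
        6.76893619e+01, -1.02254706e+01]), 'tool_pos': array([ 0.26320416, -0.56649477,  0.40378476]), 'tool_rot': array([-1.79878693e+02, -2.27917384e-02,  2.49096446e+01]), 'contact_force': array([ 0.16494546, -0.41639002, -0.12919541]), 'wrist_torque': array([-0.07764883,  0.00016516, -0.02050976]), 'width': 0.0870914507824466}
scene 563.0899036901942 563.0899036901942 319.7098517793626 242.4514877143283
[[ 0.55128018  0.66325367 -0.50614694  1.05285701]
 [ 0.8342926  -0.43330043  0.34089088 -0.39485472]
 [ 0.00678344 -0.61020104 -0.79221757  0.89795436]
 [ 0.          0.          0.          1.        ]]
side 538.8352132375363 538.8352132375363 324.79468296176736 234.85808656698498
[[-0.83354215 -0.27497063  0.47916451  0.05099913]
 [-0.55209029  0.44614719 -0.70437845  0.63701622]
 [-0.02009451 -0.8516712  -0.5236911   0.61035208]
 [ 0.          0.          0.          1.        ]]
wrist 341.4272475185712 341.4272475185712 316.9913090292396 239.02495722499015
[[-8.79262320e-04 -9.52799147e-01 -3.03600086e-01  8.29014492e-02]
 [ 9.99999613e-01 -8.36109493e-04 -2.72126299e-04 -7.50037160e-04]
 [ 5.43879212e-06 -3.03600207e-01  9.52799514e-01  1.96263029e-02]
 [ 0.00000000e+00  0.00000000e+00  0.00000000e+00  1.00000000e+00]]
```

View pics/scene0.png

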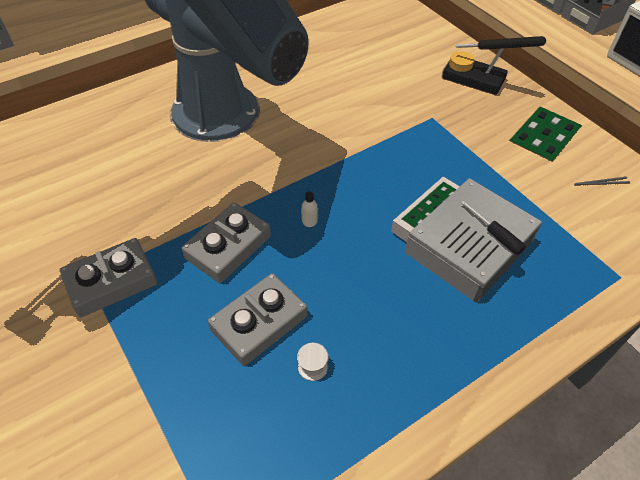

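View pics/side0.png

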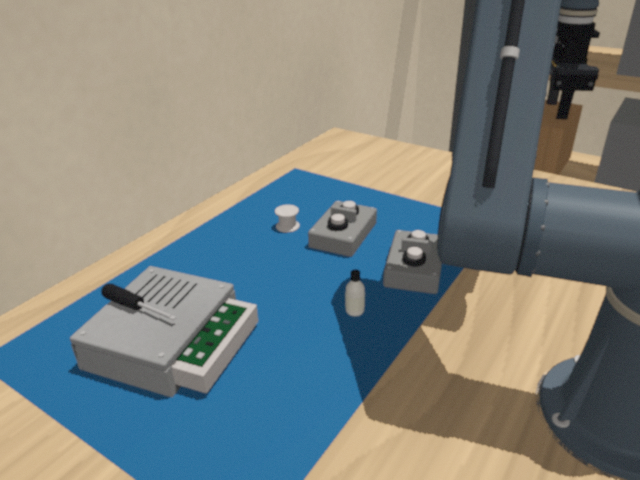

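View pics/wrist0.png

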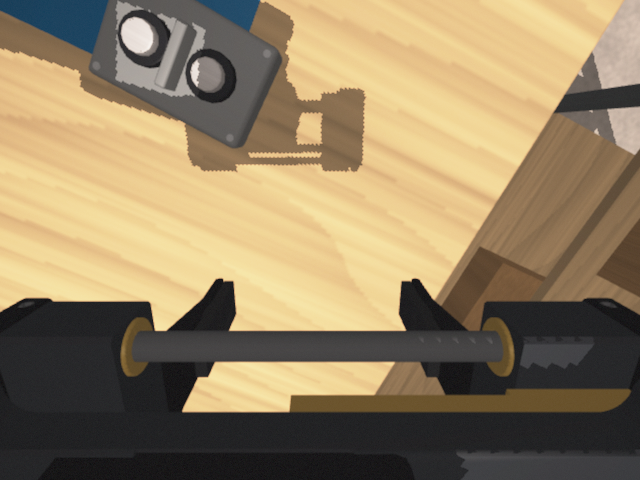

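The scene shows three pads with buttons near px (105,268), (225,235) and (258,310), the tester near (470,240), the spool at (313,360) and the bottle at (310,212). I'll enlarge these.

```bash
python3 - <<'E'
import cv2
a=cv2.imread("pics/scene0.png")
cv2.imwrite("pics/c1.png",cv2.resize(a[255:385,195:345],None,fx=5,fy=4.6 if 0 else 5,interpolation=cv2.INTER_CUBIC)[:600])
cv2.imwrite("pics/c2.png",cv2.resize(a[165:315,380:560],None,fx=4,fy=4,interpolation=cv2.INTER_CUBIC))
b=cv2.imread("pics/side0.png")
cv2.imwrite("pics/c3.png",cv2.resize(b[190:270,265:395],None,fx=6,fy=6,interpolation=cv2.INTER_CUBIC))
cv2.imwrite("pics/c4.png",cv2.resize(b[255:405,65:265],None,fx=4,fy=4,interpolation=cv2.INTER_CUBIC))
E
```

```text
(no output)
```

View pics/c1.png

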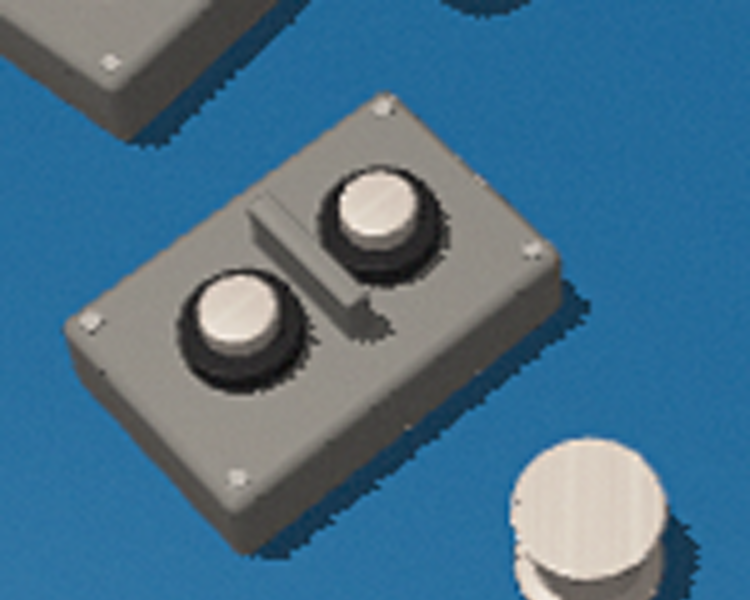

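View pics/c2.png

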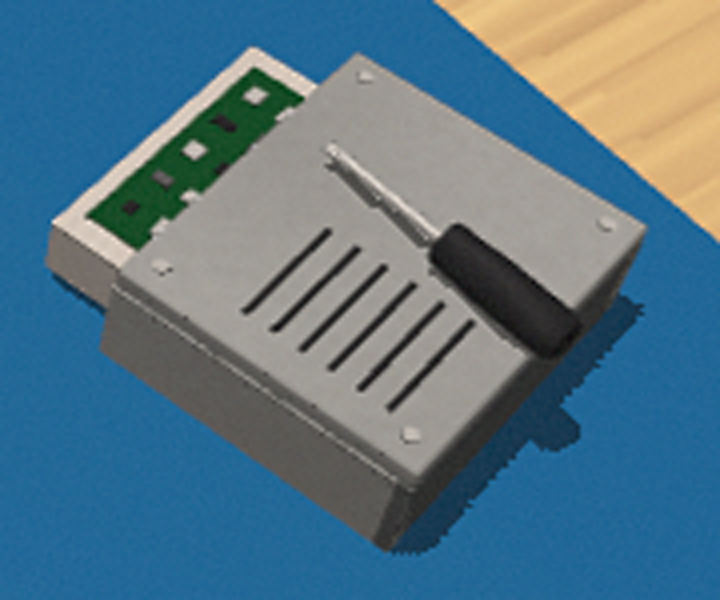

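View pics/c3.png

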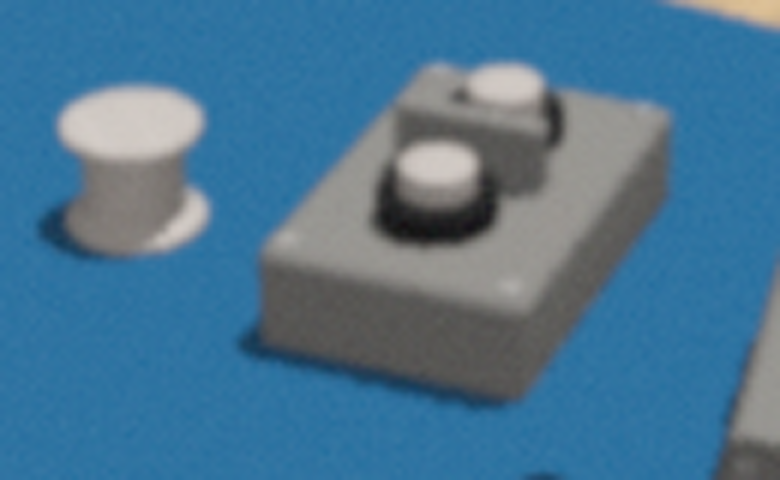

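View pics/c4.png

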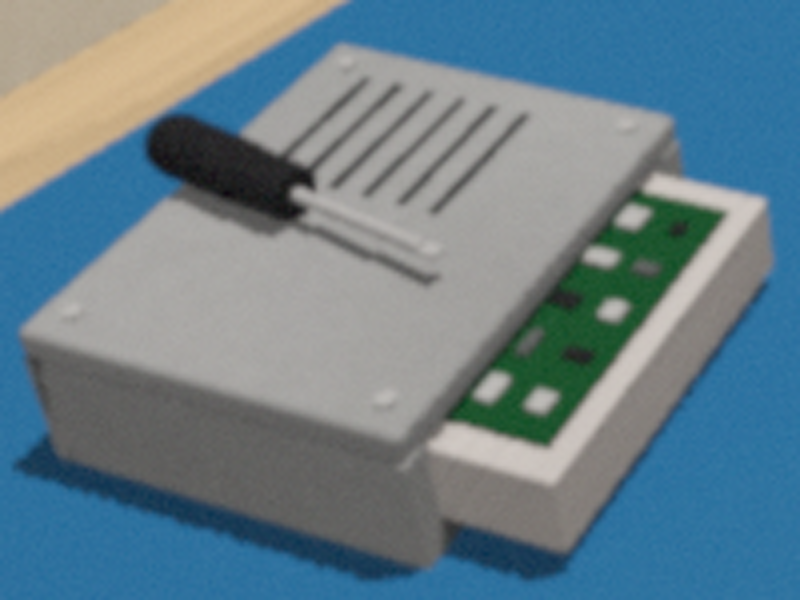

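```bash
cat > h.py <<'E'
import numpy as np
def ray(d,u,v,z,T=None):
    T=np.array(d["cam_to_world"]) if T is None else T
    r=T[:3,:3]@np.array([(u-d["cx"])/d["fx"],(v-d["cy"])/d["fy"],1]);o=T[:3,3]
    return o+r*(z-o[2])/r[2]
E
python3 - <<'E'
from plant import *
from h import *
s=read_camera("scene");d=read_camera("side")
def c(x,y,ox,oy,k):return x/k+ox-.5+.5/k,y/k+oy-.5+.5/k
print("pad")
for cam,o,pts in((s,(195,255,5),[(378,203),(238,305)]),(d,(265,190,6),[(507,84),(438,167)])):
    P=[ray(cam,*c(*p,*o),.062) for p in pts]
    print(np.round(P,4),np.linalg.norm(P[0]-P[1]),np.degrees(np.arctan2(*(P[0]-P[1])[[1,0]])))
print("others")
for u,v in((236,220),(214,240),(120,259),(89,273)):print(np.round(ray(s,u,v,.062),3))
print("tester roof FL.. carrier")
for cam,o,pts in((s,(380,165,4),[(357,55),(118,283),(645,230),(415,482),(250,47),(52,222)]),(d,(65,255,4),[(405,445),(675,117),(22,335),(340,42),(553,485),(768,200)])):
    P=np.array([ray(cam,*c(*p,*o),.066 if i<4 else .046) for i,p in enumerate(pts)])
    print(np.round(P,4))
    for i,j in((0,1),(2,3),(0,2),(1,3),(4,5)):
        q=P[j]-P[i];print(i,j,np.linalg.norm(q).round(4),np.degrees(np.arctan2(q[1],q[0])).round(2))
    print('flux/spool')
print(ray(s,309,226,0),ray(s,312,358,.042),ray(d,355,315,0),ray(d,287,212,.042))
E
```

```text
pad
[[ 0.5685 -0.1717  0.062 ]
 [ 0.5777 -0.2322  0.062 ]] 0.06123345247017789 98.6584469348425
[[ 0.579  -0.2345  0.062 ]
 [ 0.5681 -0.1712  0.062 ]] 0.06421480201563141 -80.1877254779086
others
[ 0.385 -0.14   0.062]
[ 0.405 -0.198  0.062]
[ 0.351 -0.362  0.062]
[ 0.35  -0.42   0.062]
tester roof FL.. carrier
[[0.5502 0.3104 0.066 ]
 [0.5995 0.1136 0.066 ]
 [0.713  0.3468 0.066 ]
 [0.7588 0.1527 0.066 ]
 [0.503  0.2841 0.046 ]
 [0.5408 0.1228 0.046 ]]
0 1 0.2029 -75.95
2 3 0.1994 -76.71
0 2 0.1668 12.6
1 3 0.164 13.79
4 5 0.1657 -76.81
flux/spool
[[0.5453 0.3118 0.066 ]
 [0.5934 0.1178 0.066 ]
 [0.7098 0.3497 0.066 ]
 [0.7588 0.1554 0.066 ]
 [0.5041 0.2851 0.046 ]
 [0.5417 0.1215 0.046 ]]
0 1 0.1998 -76.07
2 3 0.2004 -75.83
0 2 0.1688 12.98
1 3 0.1697 12.81
4 5 0.1679 -77.07
flux/spool
[ 0.43142254 -0.00335569  0.        ] [ 0.70060339 -0.17044479  0.042     ] [0.41781856 0.01028556 0.        ] [ 0.69316974 -0.16331382  0.042     ]
```

The pad's buttons measure 61–64 mm apart, so both cameras agree with the expected 62 mm. It is also the farthest of the three at 0.61 m. The tester roof comes out at 0.200 x 0.168 m with yaw 13°, and the carrier is about 50 mm out. Next I'll work out the moves.

```bash
cat >> h.py <<'E'
from scipy.spatial.transform import Rotation as Ro
def rel(s,pos,yaw):
    R=Ro.from_euler('xyz',s["tool_rot"],degrees=True);G=Ro.from_euler('xyz',[180,0,yaw],degrees=True)
    return np.round(R.inv().apply(np.array(pos)-s["tool_pos"]),4),np.round((R.inv()*G).as_rotvec(degrees=True),2)
E
python3 - <<'E'
from plant import *
from h import *
s=get_state();print(rel(s,[.474,.192,.36],13.2))
E
```

```text
(array([ 0.5107, -0.5993,  0.045 ]), array([-6.000e-02, -1.000e-02,  1.171e+01]))
```

Emit:
{"fn": "play_rows", "kwargs": {
  "series": [
    [[0.57,0.02,-0.024,0,0,0,0],[0.57,0.046,-0.054,0,0,0,0],[0.57,0.072,-0.084,0,0,0,0],[0.57,0.098,-0.114,0,0,0,0],[0.57,0.124,-0.144,0,0,0,0]]
  ]
}}

```text
time: 0.67
tool_pos: [0.3152, -0.3823, 0.4046]
tool_rot: [-180.0, -0.0, 24.9]
contact_force: [0.7, 0.7, 0.2]
width: 0.0617
```

Emit:
{"fn": "play_rows", "kwargs": {
  "series": [
    [[0.57,0.026,-0.03,0,0,0,0],[0.57,0.052,-0.06,0,0,0,0],[0.57,0.078,-0.09,0,0,0,0],[0.57,0.104,-0.12,0,0,0,0],[0.57,0.13,-0.15,0,0,0,0]]
  ]
}}

```text
time: 1.08
tool_pos: [0.3699, -0.1914, 0.4049]
tool_rot: [180.0, -0.0, 24.9]
contact_force: [1.0, -0.3, 0.1]
width: 0.0503
```

Emit:
{"fn": "play_rows", "kwargs": {
  "series": [
    [[0.57,0.026,-0.03,0,0,0,0],[0.57,0.052,-0.06,0,0,0,0],[0.57,0.078,-0.09,0,0,0,0],[0.57,0.104,-0.12,0,0,0,0],[0.57,0.13,-0.15,0,0,0,0]]
  ]
}}

```text
time: 1.5
tool_pos: [0.4246, -0.0004, 0.405]
tool_rot: [180.0, -0.0, 24.9]
contact_force: [0.1, 0.1, -0.2]
width: 0.0492
```

```bash
python3 - <<'E'
from plant import *
from h import *
s=get_state();print(s["time"],s["tool_pos"],s["tool_rot"],s["width"],rel(s,[.474,.192,.33],13.2))
E
```

```text
1.5 [ 4.24606009e-01 -4.13860486e-04  4.05004204e-01] [ 1.79971116e+02 -3.03288648e-02  2.49033730e+01] 0.049245423230547015 (array([ 0.1258, -0.1538,  0.075 ]), array([ 0.03, -0.03, 11.7 ]))
```

Emit:
{"fn": "play_rows", "kwargs": {
  "series": [
    [[0.57,0.022,-0.027,0,0,0,2],[0.57,0.046,-0.056,0.01,0,0,5],[0.57,0.07,-0.086,0.02,0,0,8],[0.57,0.093,-0.114,0.035,0,0,10],[0.57,0.114,-0.14,0.045,0,0,11.7]]
  ]
}}

```text
time: 1.92
tool_pos: [0.4689, 0.1749, 0.359]
tool_rot: [-180.0, 0.0, 13.2]
contact_force: [0.4, -1.0, -0.5]
width: 0.0495
```

Emit:
{"fn": "play_rows", "kwargs": {
  "series": [
    [[0.57,0,0,0,0,0,0],[0.57,0,0,0,0,0,0]]
  ]
}}

```text
time: 2.08
tool_pos: [0.4688, 0.1741, 0.359]
tool_rot: [180.0, 0.1, 13.5]
contact_force: [-0.1, -0.1, 0.2]
width: 0.0497
```

```bash
python3 - <<'E'
from plant import *
from h import *
import cv2
s=get_state();print(s["time"],s["tool_pos"],s["tool_rot"],s["width"],s["contact_force"],rel(s,[.474,.192,.21],13.2))
d=read_camera("wrist");cv2.imwrite("pics/w1.png",d["color"][:,:,::-1])
E
```

```text
2.0833 [0.46879537 0.17411121 0.35901964] [1.79996106e+02 8.64866363e-02 1.34500361e+01] 0.049664186249673996 [-0.11721198 -0.14817034  0.17571088] (array([ 0.0094, -0.0162,  0.149 ]), array([0.  , 0.09, 0.25]))
```

View pics/w1.png

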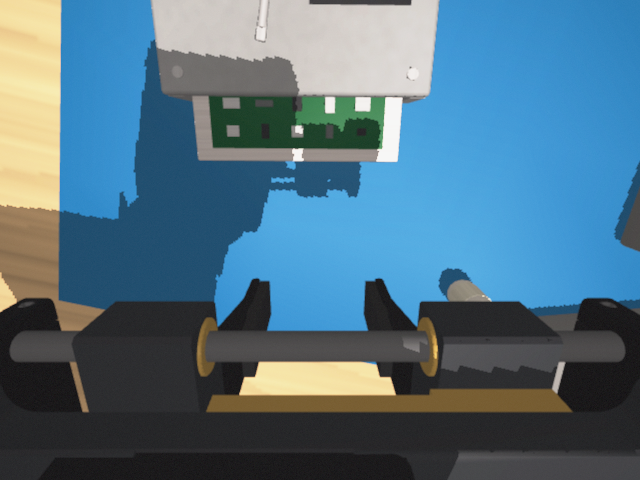

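The wrist view shows the carrier's front top edge level, from px (198,160) to (398,160), so the yaw is right. The bottle at (460,288) is clear on the -y side.

```bash
cat >> h.py <<'E'
def wT(s,d):
    T=np.eye(4);T[:3,:3]=Ro.from_euler('xyz',s["tool_rot"],degrees=True).as_matrix();T[:3,3]=s["tool_pos"]
    return T@np.array(d["tool_from_camera"])
E
python3 - <<'E'
from plant import *
from h import *
s=get_state();d=read_camera("wrist");T=wT(s,d)
a,b=ray(d,198,160,.046,T),ray(d,398,160,.046,T);print(a,b,np.linalg.norm(a-b),(a+b)/2)
a,b=ray(d,163,97,.066,T),ray(d,430,97,.066,T);print(a,b,np.linalg.norm(a-b),(a+b)/2)
print(ray(d,262,38,.07,T))
print(rel(s,[.474,.192,.21],13.2))
E
```

```text
[0.50255115 0.28434158 0.046     ] [0.54121699 0.1206569  0.046     ] 0.16818953267784023 [0.52188407 0.20249924 0.046     ]
[0.54538122 0.30918339 0.066     ] [0.59098636 0.11615627 0.066     ] 0.19834136716400497 [0.56818379 0.21266983 0.066     ]
[0.59966094 0.24391119 0.07      ]
(array([ 0.0097, -0.0173,  0.1494]), array([0.02, 0.07, 0.14]))
```

Emit:
{"fn": "play_rows", "kwargs": {
  "series": [
    [[0.57,0.003,-0.005,0.03,0,0,0],[0.57,0.006,-0.01,0.065,0,0,0],[0.57,0.009,-0.017,0.1,0,0,0],[0.57,0.009,-0.017,0.13,0,0,0],[0.57,0.009,-0.017,0.147,0,0,0]]
  ]
}}

```text
time: 2.6
tool_pos: [0.4733, 0.1896, 0.2107]
tool_rot: [-180.0, 0.2, 13.1]
contact_force: [-0.2, -0.3, -0.5]
width: 0.0496
```

Emit:
{"fn": "play_rows", "kwargs": {
  "series": [
    [[0.57,0.008,0,0,0,0,0],[0.57,0.018,0,0,0,0,0],[0.57,0.026,0,0,0,0,0],[0.57,0.032,0,0,0,0,0],[0.57,0.036,0,0,0,0,0]]
  ]
}}

```text
time: 3.02
tool_pos: [0.5106, 0.1991, 0.2143]
tool_rot: [180.0, -0.2, 13.1]
contact_force: [-0.2, 0.1, 0.3]
width: 0.0499
```

Emit:
{"fn": "play_rows", "kwargs": {
  "series": [
    [[0.57,0.004,0,0,0,0,0],[0.57,0.008,0,0,0,0,0],[0.57,0.012,0,0,0,0,0],[0.57,0.016,0,0,0,0,0],[0.57,0.02,0,0,0,0,0]]
  ]
}}

```text
time: 3.43
tool_pos: [0.5282, 0.2041, 0.2128]
tool_rot: [-180.0, 0.1, 13.2]
contact_force: [-1.8, -1.4, 1.3]
width: 0.0495
```

Emit:
{"fn": "play_rows", "kwargs": {
  "series": [
    [[0.57,0.005,0,0,0,0,0],[0.57,0.01,0,0,0,0,0],[0.57,0.015,0,0,0,0,0],[0.57,0.02,0,0,0,0,0],[0.57,0.024,0,0,0,0,0]]
  ]
}}

```text
time: 3.85
tool_pos: [0.5524, 0.2097, 0.2127]
tool_rot: [-180.0, -0.0, 13.2]
contact_force: [-2.0, -0.3, 2.1]
width: 0.0497
```

Emit:
{"fn": "play_rows", "kwargs": {
  "series": [
    [[0.57,0.001,0,0,0,0,0],[0.57,0.002,0,0,0,0,0],[0.57,0.003,0,0,0,0,0],[0.57,0.004,0,0,0,0,0],[0.57,0.005,0,0,0,0,0]]
  ]
}}

```text
time: 4.27
tool_pos: [0.5564, 0.2106, 0.2127]
tool_rot: [-180.0, 0.0, 13.2]
contact_force: [-1.8, -0.8, 0.7]
width: 0.0499
```

Emit:
{"fn": "play_rows", "kwargs": {
  "series": [
    [[0.57,0.001,0,0,0,0,0],[0.57,0.002,0,0,0,0,0]]
  ]
}}

```text
time: 4.43
tool_pos: [0.5585, 0.2111, 0.2127]
tool_rot: [-180.0, 0.0, 13.2]
contact_force: [-2.1, -1.8, 1.1]
width: 0.0498
```

Emit:
{"fn": "play_rows", "kwargs": {
  "series": [
    [[0.57,0.001,0,0,0,0,0],[0.57,0.002,0,0,0,0,0]]
  ]
}}

```text
time: 4.6
tool_pos: [0.5601, 0.2115, 0.2127]
tool_rot: [-180.0, 0.1, 13.2]
contact_force: [-4.0, -2.0, 3.2]
width: 0.0496
```

Emit:
{"fn": "play_rows", "kwargs": {
  "series": [
    [[0.57,0.001,0,0,0,0,0],[0.57,0.002,0,0,0,0,0]]
  ]
}}

```text
time: 4.77
tool_pos: [0.5608, 0.2117, 0.2127]
tool_rot: [-180.0, 0.4, 13.2]
contact_force: [-7.7, -3.2, 6.5]
width: 0.0498
```

```bash
python3 - <<'E'
from plant import *
import cv2
b=read_camera("side")["color"][:,:,::-1];cv2.imwrite("pics/s2.png",cv2.resize(b[215:385,65:285],None,fx=3.5,fy=3.5,interpolation=cv2.INTER_CUBIC))
print(get_state()["tool_pos"],get_state()["contact_force"])
E
```

```text
[0.56082135 0.21166431 0.21265439] [-8.0445687  -2.71289461  4.83925332]
```

View pics/s2.png

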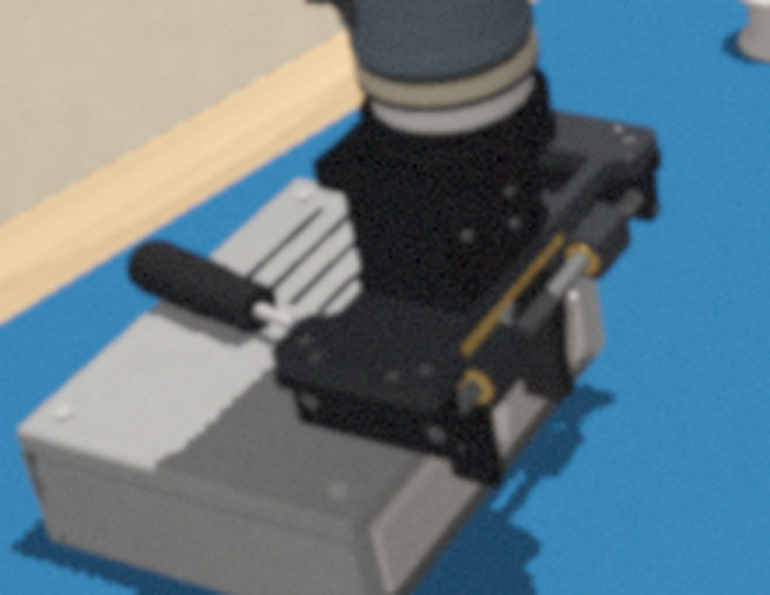

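The carrier looks flush and the force is rising. I'll press a little more, then back off and look.

Emit:
{"fn": "play_rows", "kwargs": {
  "series": [
    [[0.57,0.001,0,0,0,0,0],[0.57,0.002,0,0,0,0,0],[0.57,0.002,0,0,0,0,0]]
  ]
}}

```text
time: 5.07
tool_pos: [0.5615, 0.2119, 0.2126]
tool_rot: [-180.0, 0.6, 13.2]
contact_force: [-9.5, -3.4, 8.2]
width: 0.0492
```

Emit:
{"fn": "play_rows", "kwargs": {
  "series": [
    [[0.57,-0.01,0,0,0,0,0],[0.57,-0.03,0,0,0,0,0],[0.57,-0.06,0,0,0,0,0],[0.57,-0.075,0,-0.02,0,0,0],[0.57,-0.08,0,-0.05,0,0,0]]
  ]
}}

```text
time: 5.48
tool_pos: [0.4833, 0.1937, 0.2608]
tool_rot: [-180.0, 0.5, 13.2]
contact_force: [0.3, -0.2, 0.5]
width: 0.0497
```

Emit:
{"fn": "play_rows", "kwargs": {
  "series": [
    [[0.57,0,0,-0.03,0,0,0],[0.57,0,0,-0.06,0,0,0],[0.57,0,0,-0.09,0,0,0],[0.57,0,0,-0.1,0,0,0],[0.57,0,0,-0.1,0,0,0]]
  ]
}}

```text
time: 5.9
tool_pos: [0.488, 0.1946, 0.366]
tool_rot: [180.0, -0.6, 13.2]
contact_force: [0.5, -0.2, -0.7]
width: 0.0495
```

```bash
python3 - <<'E'
from plant import *
from h import *
import cv2
s=get_state();d=read_camera("wrist");cv2.imwrite("pics/w2.png",d["color"][:,:,::-1])
b=read_camera("side")["color"][:,:,::-1];cv2.imwrite("pics/s3.png",cv2.resize(b[215:405,65:285],None,fx=3,fy=3,interpolation=cv2.INTER_CUBIC))
print(s)
print(rel(s,[.573,-.2025,.36],9.3))
E
```

```text
{'time': 5.9, 'joints': array([9.54194109e+00, 2.55455194e+01, 9.88514782e+01, 1.24039938e-02,
       5.50242030e+01, 8.63040260e+01]), 'qvel': array([-0.14805427,  3.42752834,  3.23255573, -0.27083548, -1.57333425,
        0.10924938]), 'tau': array([ 1.76711306e-01, -3.80000353e+01, -1.44649976e+01,  3.79533204e-02,
        1.27204517e-01, -2.02500189e-03]), 'tool_pos': array([0.48804864, 0.19461809, 0.36603369]), 'tool_rot': array([179.9729024 ,  -0.5782547 ,  13.23099282]), 'contact_force': array([ 0.5021736 , -0.20342662, -0.71445212]), 'wrist_torque': array([0.04260728, 0.00874875, 0.00627623]), 'width': 0.04950221732453299}
(array([-0.0083,  0.406 ,  0.0061]), array([ 0.01, -0.58,  3.93]))
```

View pics/w2.png

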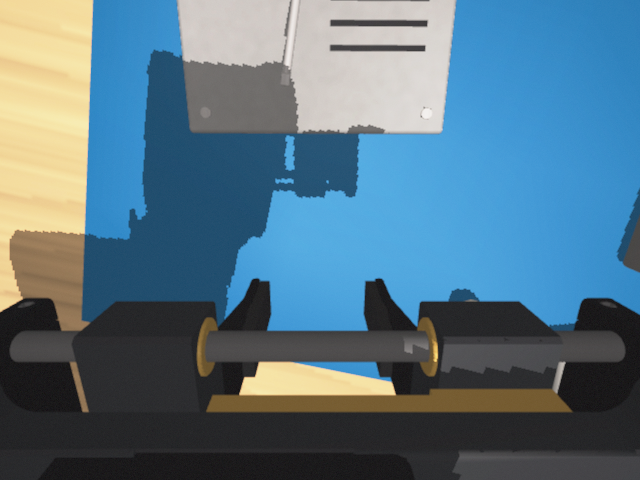

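View pics/s3.png

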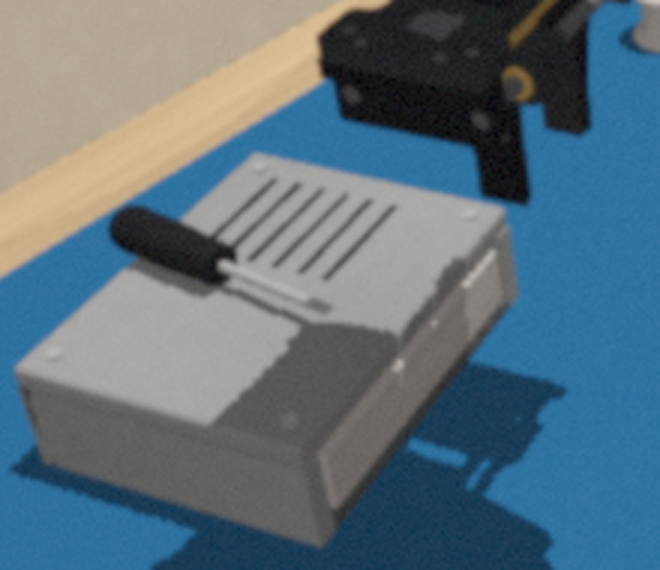

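The carrier's front lies flush with the tester face along its whole width (s3). Next I'll move near the pad, staying back from it, for a wrist view.

Emit:
{"fn": "play_rows", "kwargs": {
  "series": [
    [[0.57,-0.006,0.03,0,0,0,0],[0.57,-0.014,0.07,0,0,0,0],[0.57,-0.022,0.11,0,0,0,0],[0.57,-0.03,0.15,0,0,0,0],[0.57,-0.038,0.19,0,0,0,0]]
  ]
}}

```text
time: 6.42
tool_pos: [0.4923, -0.0009, 0.3605]
tool_rot: [-179.9, 0.2, 13.3]
contact_force: [0.0, -0.2, 0.2]
width: 0.0497
```

Emit:
{"fn": "play_rows", "kwargs": {
  "series": [
    [[0.57,-0.008,0.04,0,0,0,0],[0.57,-0.016,0.08,0,0,0,1],[0.57,-0.024,0.12,0,0,0,2],[0.57,-0.032,0.16,0,0,0,3],[0.57,-0.04,0.2,0,0,0,3.9]]
  ]
}}

```text
time: 6.83
tool_pos: [0.499, -0.2052, 0.3602]
tool_rot: [-179.8, 0.2, 9.2]
contact_force: [1.0, -0.4, 0.6]
width: 0.0496
```

Emit:
{"fn": "play_rows", "kwargs": {
  "series": [
    [[0.57,0,0.01,0,0,0,0],[0.57,0,0.014,0,0,0,0],[0.57,0,0.014,0,0,0,0],[0.57,0,0.014,0,0,0,0],[0.57,0,0.014,0,0,0,0]]
  ]
}}

```text
time: 7.25
tool_pos: [0.5017, -0.2152, 0.362]
tool_rot: [-179.9, 0.1, 9.4]
contact_force: [0.0, 1.1, -0.1]
width: 0.0495
```

```bash
python3 - <<'E'
from plant import *
import cv2
s=get_state();d=read_camera("wrist");c=d["color"][:,:,::-1];cv2.imwrite("pics/w3.png",c)
cv2.imwrite("pics/w3c.png",cv2.resize(c[40:240,200:440],None,fx=3,fy=3,interpolation=cv2.INTER_CUBIC))
import pickle;pickle.dump((s,d),open("w3.pkl","wb"))
print(s["time"],s["tool_pos"],s["tool_rot"],s["qvel"])
E
```

```text
7.25 [ 0.50165764 -0.21515953  0.3619538 ] [-1.79872067e+02  9.78320910e-02  9.43023681e+00] [ 0.3754158  -0.60425709 -0.2584896  -0.1486873  -0.02595639 -0.10086304]
```

View pics/w3.png

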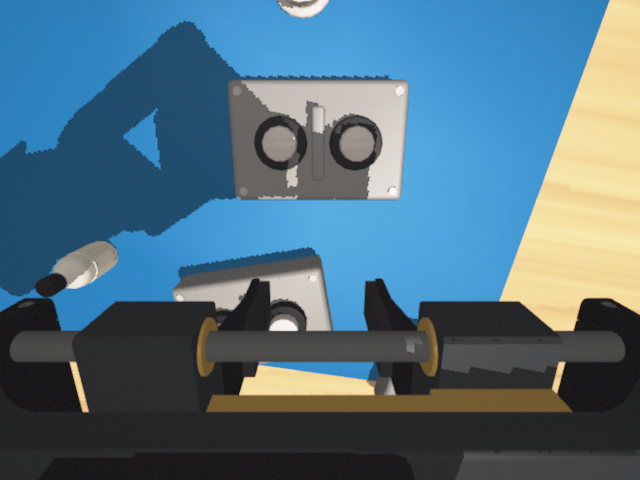

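View pics/w3c.png

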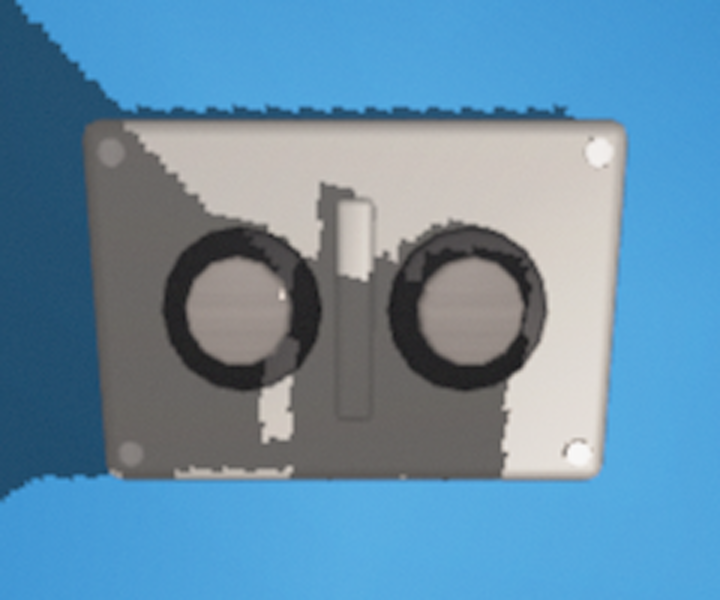

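Button centres in the crop are at (238,310) and (472,310), with the rib midway. Fine alignment follows.

```bash
python3 - <<'E'
from plant import *
from h import *
import pickle
s,d=pickle.load(open("w3.pkl","rb"));T=wT(s,d)
P=[ray(d,x/3+200-.33,y/3+40-.33,.062,T) for x,y in((238,310),(472,310))]
m=(P[0]+P[1])/2;q=P[0]-P[1];print(P,m,np.linalg.norm(q),np.degrees(np.arctan2(q[1],q[0]))-90)
# fused mean of three views
c=np.array([.573,-.2025]);print(rel(get_state(),[m[0],m[1],.27],9.3),rel(get_state(),[.573,-.2025,.27],9.3))
E
```

```text
[array([ 0.56820238, -0.17252121,  0.062     ]), array([ 0.57825625, -0.23335416,  0.062     ])] [ 0.57322931 -0.20293769  0.062     ] 0.061658156514135115 9.384457441411655
(array([ 0.0726, -0.0002,  0.0922]), array([-0.09,  0.07,  0.14])) (array([ 0.0724, -0.0007,  0.0922]), array([-0.09,  0.07,  0.14]))
```

Emit:
{"fn": "play_rows", "kwargs": {
  "series": [
    [[0.57,0.02,0,0.015,0,0,0],[0.57,0.045,0,0.04,0,0,0],[0.57,0.065,0,0.065,0,0,0],[0.57,0.0725,0,0.085,0,0,0],[0.57,0.0725,0,0.092,0,0,0]]
  ]
}}

```text
time: 7.72
tool_pos: [0.5743, -0.203, 0.2679]
tool_rot: [-179.9, 0.1, 9.5]
contact_force: [-0.5, 0.2, -0.3]
width: 0.0495
```

Emit:
{"fn": "play_rows", "kwargs": {
  "series": [
    [[0.57,0,0,0,0,0,0],[0.57,0,0,0,0,0,0],[0.57,0,0,0,0,0,0]]
  ]
}}

```text
time: 7.97
tool_pos: [0.5733, -0.2052, 0.272]
tool_rot: [179.9, -0.1, 9.3]
contact_force: [0.5, -0.0, 0.8]
width: 0.0499
```

```bash
python3 - <<'E'
from plant import *
from h import *
import cv2
s=get_state();print(s["time"],s["tool_pos"],s["tool_rot"],s["contact_force"],rel(s,[.5732,-.2028,.244],9.4))
b=read_camera("side")["color"][:,:,::-1];a=read_camera("scene")["color"][:,:,::-1]
cv2.imwrite("pics/m.png",cv2.hconcat([cv2.resize(b[130:270,265:395],(390,420)),cv2.resize(a[225:365,195:325],(390,420))]))
E
```

```text
7.9667 [ 0.57325687 -0.20518344  0.27204709] [ 1.79948263e+02 -5.51530355e-02  9.32635184e+00] [ 0.51553743 -0.03646568  0.81348128] (array([ 0.0003, -0.0024,  0.028 ]), array([ 0.05, -0.06, -0.07]))
```

View pics/m.png

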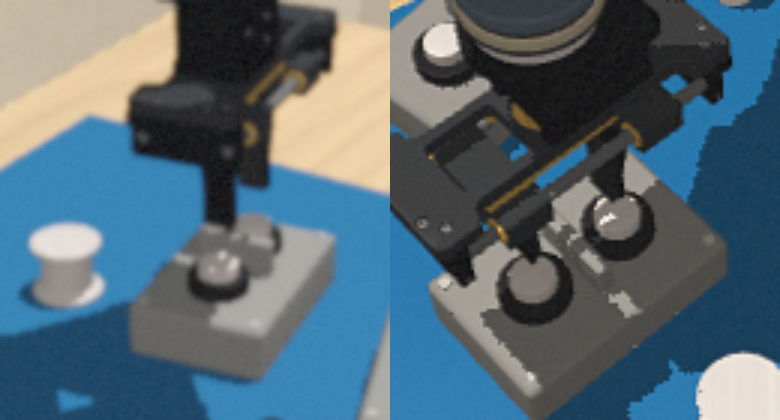

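Emit:
{"fn": "play_rows", "kwargs": {
  "series": [
    [[0.57,0,-0.001,0.006,0,0,0],[0.57,0,-0.001,0.013,0,0,0],[0.57,0,-0.001,0.019,0,0,0],[0.57,0,-0.001,0.022,0,0,0],[0.57,0,-0.001,0.022,0,0,0]]
  ]
}}

```text
time: 8.48
tool_pos: [0.5729, -0.2043, 0.2475]
tool_rot: [-179.9, 0.1, 9.3]
contact_force: [-0.8, 0.6, 0.3]
width: 0.0496
```

Emit:
{"fn": "play_rows", "kwargs": {
  "series": [
    [[0.57,0,0,0,0,0,0],[0.57,0,0,0,0,0,0]]
  ]
}}

```text
time: 8.65
tool_pos: [0.5734, -0.2045, 0.2486]
tool_rot: [-180.0, -0.0, 9.3]
contact_force: [0.3, 0.3, 0.6]
width: 0.0496
```

```bash
python3 - <<'E'
from plant import *
from h import *
import cv2
s=get_state();print(s["time"],s["tool_pos"],s["tool_rot"],s["contact_force"],s["wrist_torque"],rel(s,[.5732,-.2028,.244],9.4))
b=read_camera("side")["color"][:,:,::-1];a=read_camera("scene")["color"][:,:,::-1]
cv2.imwrite("pics/m2.png",cv2.hconcat([cv2.resize(b[150:270,285:385],(400,480),interpolation=2),cv2.resize(a[245:365,205:305],(400,480),interpolation=2)]))
s=get_state();print(s["time"],s["tool_pos"])
E
```

```text
8.65 [ 0.57342135 -0.20449402  0.24864023] [-1.79998922e+02 -3.35402434e-04  9.30592707e+00] [0.27758186 0.27779378 0.57818311] [ 0.02857476 -0.02419281 -0.04439875] (array([ 0.0001, -0.0017,  0.0046]), array([-0.  , -0.  , -0.09]))
8.75 [ 0.57347849 -0.20447892  0.24891754]
```

View pics/m2.png

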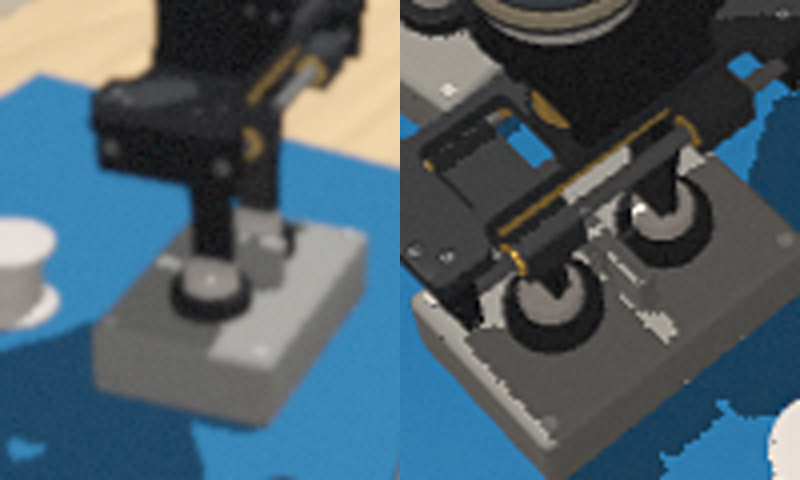

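Both tips are over their buttons, about 5 mm above them. Pressing now.

Emit:
{"fn": "play_rows", "kwargs": {
  "series": [
    [[0.57,0,-0.0015,0.003,0,0,0],[0.57,0,-0.0015,0.005,0,0,0],[0.57,0,-0.0015,0.0065,0,0,0],[0.57,0,-0.0015,0.008,0,0,0],[0.57,0,-0.0015,0.009,0,0,0]]
  ]
}}

```text
time: 9.17
tool_pos: [0.5732, -0.2028, 0.2402]
tool_rot: [180.0, -0.0, 9.3]
contact_force: [-0.5, 1.0, 6.3]
width: 0.0497
```

Emit:
{"fn": "play_rows", "kwargs": {
  "series": [
    [[0.57,0,0,0.001,0,0,0],[0.57,0,0,0.002,0,0,0],[0.57,0,0,0.003,0,0,0],[0.57,0,0,0.003,0,0,0]]
  ]
}}

```text
time: 9.5
tool_pos: [0.5732, -0.2028, 0.2386]
tool_rot: [180.0, -0.0, 9.3]
contact_force: [-2.1, 1.5, 12.3]
width: 0.0494
```

```bash
python3 - <<'E'
from plant import *
s=get_state();print(s["time"],s["tool_pos"],s["tool_rot"],s["contact_force"],s["wrist_torque"])
E
```

```text
9.5 [ 0.57319477 -0.20277989  0.23855904] [ 1.79986394e+02 -3.27611350e-02  9.31478165e+00] [-2.10241264  1.4579083  12.28464154] [0.41746956 0.42889316 0.03151473]
```

Emit:
{"fn": "play_rows", "kwargs": {
  "series": [
    [[0.57,0,0,0.001,0,0,0],[0.57,0,0,0.002,0,0,0],[0.57,0,0,0.003,0,0,0],[0.57,0,0,0.003,0,0,0],[0.57,0,0,0.003,0,0,0]]
  ]
}}

```text
time: 9.92
tool_pos: [0.5731, -0.2027, 0.2383]
tool_rot: [179.9, -0.1, 9.3]
contact_force: [-5.4, 4.3, 28.8]
width: 0.0496
```

```bash
python3 - <<'E'
from plant import *
import cv2,numpy as np
for i in range(4):
    s=get_state();F=s["contact_force"];M=s["wrist_torque"];print(s["time"],s["tool_pos"],F,M,(M[0]-.182*F[1])/F[2])
    if i==1:b=read_camera("side")["color"][:,:,::-1]
    else: a=read_camera("scene")["color"][:,:,::-1]
cv2.imwrite("pics/m3.png",cv2.hconcat([cv2.resize(b[150:270,285:385],(400,480),interpolation=2),cv2.resize(a[245:365,205:305],(400,480),interpolation=2)]))
E
```

```text
9.9167 [ 0.57313784 -0.20268782  0.23834841] [-5.40923916  4.26776471 28.81956646] [ 0.73694511  1.14149897 -0.03546208] -0.0013805920967426717
9.9667 [ 0.57312099 -0.2026834   0.23832974] [-5.96397581  4.19887088 28.45182202] [ 0.70414958  1.16192735 -0.00499307] -0.0021104068900626442
10.0167 [ 0.57314296 -0.20269323  0.23834545] [-6.30280719  3.34517192 27.99576925] [0.69496524 1.10903119 0.04696292] 0.0030770345747759007
10.0667 [ 0.57313958 -0.20267739  0.23833651] [-5.9434466   3.75719174 28.21693049] [0.7755989  1.13695082 0.00535096] 0.003253011794229455
```

View pics/m3.png

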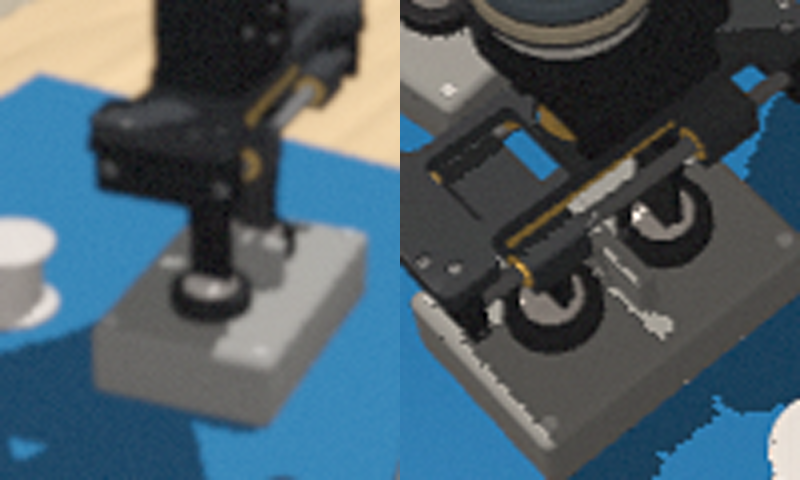

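The force is 28 N, balanced, and TCP z no longer falls as the force rises, so both buttons are bottomed. I'll hold for 3.75 s.

Emit:
{"fn": "play_rows", "kwargs": {
  "series": [
    [[0.57,0,0,0,0,0,0],[0.57,0,0,0,0,0,0],[0.57,0,0,0,0,0,0],[0.57,0,0,0,0,0,0],[0.57,0,0,0,0,0,0]]
  ]
}}

```text
time: 10.53
tool_pos: [0.5731, -0.2027, 0.2383]
tool_rot: [179.9, -0.1, 9.3]
contact_force: [-6.1, 4.3, 28.0]
width: 0.0496
```

Emit:
{"fn": "play_rows", "kwargs": {
  "series": [
    [[0.57,0,0,0,0,0,0],[0.57,0,0,0,0,0,0],[0.57,0,0,0,0,0,0],[0.57,0,0,0,0,0,0],[0.57,0,0,0,0,0,0]]
  ]
}}

```text
time: 10.95
tool_pos: [0.5731, -0.2027, 0.2383]
tool_rot: [179.9, -0.1, 9.3]
contact_force: [-6.2, 4.6, 27.9]
width: 0.0496
```

Emit:
{"fn": "play_rows", "kwargs": {
  "series": [
    [[0.57,0,0,0,0,0,0],[0.57,0,0,0,0,0,0],[0.57,0,0,0,0,0,0],[0.57,0,0,0,0,0,0],[0.57,0,0,0,0,0,0]]
  ]
}}

```text
time: 11.37
tool_pos: [0.5731, -0.2027, 0.2383]
tool_rot: [179.9, -0.1, 9.3]
contact_force: [-6.2, 3.8, 27.7]
width: 0.049
```

Emit:
{"fn": "play_rows", "kwargs": {
  "series": [
    [[0.57,0,0,0,0,0,0],[0.57,0,0,0,0,0,0],[0.57,0,0,0,0,0,0],[0.57,0,0,0,0,0,0],[0.57,0,0,0,0,0,0]]
  ]
}}

```text
time: 11.78
tool_pos: [0.5731, -0.2027, 0.2383]
tool_rot: [179.9, -0.1, 9.3]
contact_force: [-6.5, 4.0, 27.2]
width: 0.0492
```

Emit:
{"fn": "play_rows", "kwargs": {
  "series": [
    [[0.57,0,0,0,0,0,0],[0.57,0,0,0,0,0,0],[0.57,0,0,0,0,0,0],[0.57,0,0,0,0,0,0],[0.57,0,0,0,0,0,0]]
  ]
}}

```text
time: 12.2
tool_pos: [0.5731, -0.2027, 0.2384]
tool_rot: [179.9, -0.1, 9.3]
contact_force: [-5.3, 3.9, 27.5]
width: 0.0496
```

Emit:
{"fn": "play_rows", "kwargs": {
  "series": [
    [[0.57,0,0,0,0,0,0],[0.57,0,0,0,0,0,0],[0.57,0,0,0,0,0,0],[0.57,0,0,0,0,0,0],[0.57,0,0,0,0,0,0]]
  ]
}}

```text
time: 12.62
tool_pos: [0.5731, -0.2027, 0.2383]
tool_rot: [179.9, -0.1, 9.3]
contact_force: [-5.9, 3.6, 28.8]
width: 0.0494
```

Emit:
{"fn": "play_rows", "kwargs": {
  "series": [
    [[0.57,0,0,0,0,0,0],[0.57,0,0,0,0,0,0],[0.57,0,0,0,0,0,0],[0.57,0,0,0,0,0,0],[0.57,0,0,0,0,0,0]]
  ]
}}

```text
time: 13.03
tool_pos: [0.5731, -0.2027, 0.2383]
tool_rot: [179.9, -0.1, 9.3]
contact_force: [-6.8, 3.1, 28.2]
width: 0.0496
```

Emit:
{"fn": "play_rows", "kwargs": {
  "series": [
    [[0.57,0,0,0,0,0,0],[0.57,0,0,0,0,0,0],[0.57,0,0,0,0,0,0],[0.57,0,0,0,0,0,0],[0.57,0,0,0,0,0,0]]
  ]
}}

```text
time: 13.45
tool_pos: [0.5731, -0.2027, 0.2383]
tool_rot: [179.9, -0.1, 9.3]
contact_force: [-6.2, 3.2, 28.8]
width: 0.0495
```

Emit:
{"fn": "play_rows", "kwargs": {
  "series": [
    [[0.57,0,0,0,0,0,0],[0.57,0,0,0,0,0,0],[0.57,0,0,0,0,0,0],[0.57,0,0,0,0,0,0],[0.57,0,0,0,0,0,0]]
  ]
}}

```text
time: 13.87
tool_pos: [0.5731, -0.2027, 0.2384]
tool_rot: [179.9, -0.1, 9.3]
contact_force: [-6.3, 4.0, 28.0]
width: 0.0497
```

Emit:
{"fn": "play_rows", "kwargs": {
  "series": [
    [[0.57,0,0,-0.01,0,0,0],[0.57,0,0,-0.03,0,0,0],[0.57,0,0,-0.06,0,0,0],[0.57,0,0,-0.09,0,0,0],[0.57,0,0,-0.12,0,0,0]]
  ]
}}

```text
time: 14.28
tool_pos: [0.5728, -0.2028, 0.3543]
tool_rot: [-180.0, 0.1, 9.3]
contact_force: [1.8, -0.6, -0.4]
width: 0.0499
```

Emit:
{"fn": "play_rows", "kwargs": {
  "series": [
    [[0.57,-0.02,0,0,0,0,0],[0.57,-0.05,0,0,0,0,0],[0.57,-0.07,0,0,0,0,0],[0.57,-0.07,0,0,0,0,0],[0.57,-0.07,0,0,0,0,0]]
  ]
}}

```text
time: 14.7
tool_pos: [0.5033, -0.2144, 0.3537]
tool_rot: [-180.0, 0.0, 9.2]
contact_force: [-0.0, 0.4, -0.0]
width: 0.0496
```

```bash
python3 - <<'E'
from plant import *
import cv2
for n in("scene","side","wrist"):cv2.imwrite(f"pics/f_{n}.png",read_camera(n)["color"][:,:,::-1])
print(get_state()["time"],get_state()["contact_force"])
E
```

```text
14.85 [-0.53275184 -0.09698481  0.34005416]
```

View pics/f_scene.png

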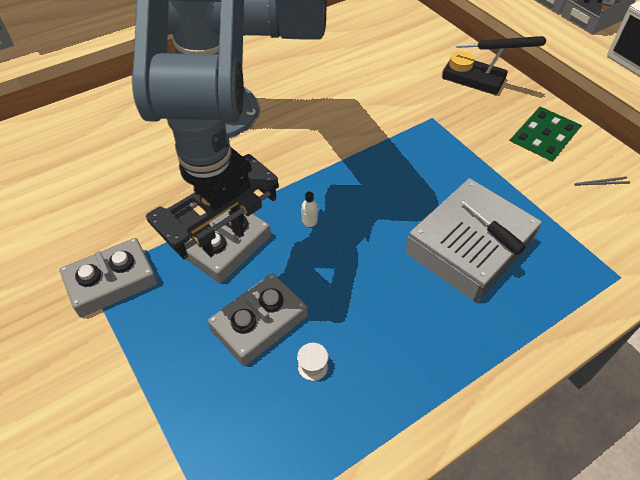

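View pics/f_side.png

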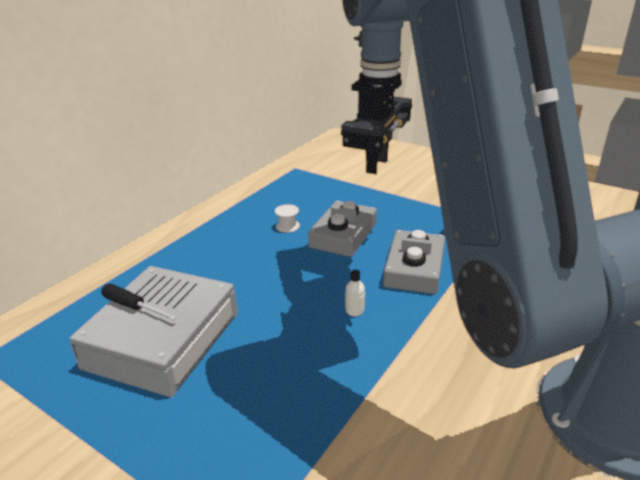

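View pics/f_wrist.png

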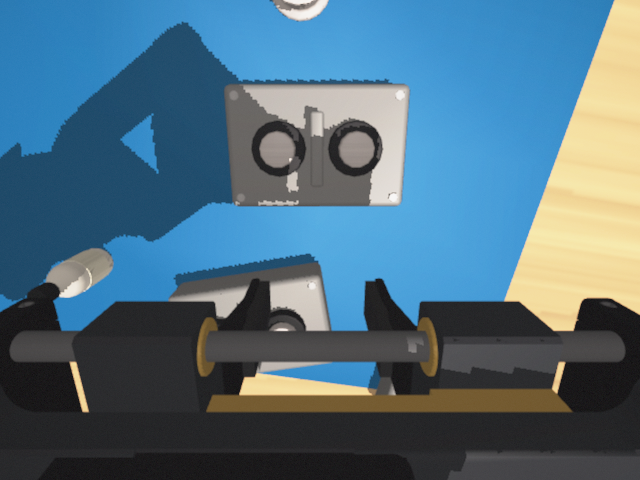

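The carrier is home and both buttons are up. The spool (313,360), bottle (310,212) and screwdriver (490,230) are at the same pixels as at the start, and the arm is clear of everything.

```bash
python3 -c "
from plant import *
print(job_done())"
```

```text
the job is handed in; nothing more can be done
None
```

The job is done and handed in at about 15 s of the 56 s allowed; no verdict was reported, so what follows are my own checks.

- **Carrier:** I pushed it in about 50 mm with the fingertips until it met the stop. The force rose from about 2 N to about 10 N, and its front looks flush with the tester face in the side view.
- **Buttons:** I used the pad farthest from the base (about 0.61 m), with one fingertip on each button. I pressed both to the bottom at about 28 N in total and held them fully down for about 4 s. The load was roughly even between the two. I then lifted straight up so both were released together.
- **Last pictures:** The carrier is home and both buttons look up. The spool, bottle and screwdriver are at the same pixels as at the start. The arm is clear, with contact force around 0.

One check disagreed briefly: the first reading at light pressure (12 N) suggested the load was uneven. It evened out when I pressed harder.

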